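# Open the counter board's prop leg and stand it on its mat

## Task

Take the small framed slate board out of the wooden rack and set it down on the bare counter, then push its folding prop leg out until it hits its stop. Then take the board again, turn it a quarter turn and stand it upright on its foot and leg in the middle of the cork mat, its slate face looking straight away from the robot, square to the mat. Set it down gently and leave the other things on the counter where they are.

Things in the scene. Friction and masses are not known exactly. Their poses are not given: they have to be found in the camera images.
- sign_center (a point): Centre of the framed slate board (light wood frame, blank dark panel; loose, 0.25 to 0.4 kg). Axes: x out of the slate face (24 mm thick), y to its top (165 mm), z to one long side (110 mm); the point is half-way in all three. At the start it stands in the rack on a long edge: z up, y level. Upright means y up; its centre is then 82 mm above the mat's top, leaning back 2 degrees.
- sign_footprint (a point): Point of the board at x -48, y -82.5, z 0 mm from its centre (same axes): middle of the patch it stands on with the leg out. The board's lowest 8 mm (y -82.5 to -74.5) is only a 6 mm thick foot strip on the face side (x 6 to 12 mm), so it cannot stand upright without its leg.
- sign_leg (a joint): Angle of the aluminium prop leg on the board's back (-x side): 0 folded flat (starts at 0 to 0.08), 0.74 at its stop. Hinge line parallel to the board's z, at x -16, y +27.5 mm from its centre. The hinge has friction: about 0.2 N on the crossbar moves it, and it stays where it is left. The board on its long edge does not tip under a light push but slides under more than about 1 N.
- leg_foot (a point): Middle of the crossbar of the T-shaped leg (6 mm thick, 140 mm from hinge to end; stem 30 mm wide, crossbar 106 mm along z and 28 mm long). Folded, it lies at x -19 to -13 mm and its end is at y -112.5, 30 mm past the board's foot, where it can be pushed from the face side to the back (-x), in an arc; fully out this point is at x -101, y -66 mm from the board's centre.
- rack_slot (a point): Middle of the floor of the wooden rack's slot, 10 mm above the counter. Fixed dark rack 66 x 100 mm, two walls 10 mm thick, tops 60 mm above the counter, 46 mm slot along its y. The board stands in the slot and overhangs both ends; the leg cannot open there.
- mat_top (a point): Centre of the top of the fixed cork mat, 200 x 200 x 5 mm. Its x points away from the robot (within 0.3 rad), z up; the board's x should end along it. Mat and rack stand left and right, or right and left. Between them the counter 0.56 m straight ahead of the robot is bare for 110 mm to either side and towards the robot, and 80 mm beyond.
- pourer_mid (a point): White ceramic pourer 85 mm high with spout and handle, a bystander; point on its axis about half-way up.
- glass_cup_mid (a point): Smoke-tinted glass cup, 76 mm across, 85 mm high, a bystander; point on its axis about half-way up.
- dosing_cup_mid (a point): Steel dosing cup, 66 mm across, 55 mm high, a bystander; point on its axis about half-way up.
- tamp_stand_mid (a point): Black plastic tamping stand, 100 x 120 mm, 64 mm high, two upright cheeks, a bystander; point on its axis about half-way up.
- tamper_mid (a point): Steel tamper, 58 mm across, 84 mm high, standing, a bystander; point on its axis about half-way up.
- espresso_cup_mid (a point): White cup with a handle, 66 mm across, 55 mm high, a bystander; point on its axis about half-way up.
- bean_jar_mid (a point): Smoked glass jar with wooden lid, 84 mm across, 120 mm high, a bystander; point on its axis about half-way up.
- sign: The whole board with its leg, as for its centre; this origin is in the middle of the long edge it stands on at the start (55 mm below the centre, along -z).
- mat: The cork mat; origin in the middle of its underside.
Not all that is in view belongs to the job. What is shaped like the sign but blue or orange is not meant.

How it is judged (in metres and radians):
On the way, in this order (a step that is already met when the one before it is completed fails the run):
1. the board is out of the rack and stands or lies on the counter, let go (horizontal distance between sign_center and rack_slot above 0.08 m and height (world z) of sign_center below 0.061 m and contact force between the fingers and sign below 0.05 N and linear speed of sign below 0.02 m/s), for 0.2 s.
2. its leg is swung out to its stop while it is still down on the counter (value of joint sign_leg above 0.7 rad and height (world z) of sign_center below 0.075 m), for 0.2 s.
At the end, for the whole second after the job is handed in: Board still, upright within 0.15 rad on foot and leg: centre 75 to 90 mm and crossbar middle under 30 mm above the mat, leg at its stop (over 0.69 rad), footprint middle within 45 mm of the mat's centre, face away from the robot within 0.35 rad of square, leg on the robot's side (angle between sign_center's own y axis and vertical below 0.15 rad and value of joint sign_leg above 0.69 rad and horizontal distance between sign_footprint and mat_top below 0.045 m and z of sign_center in the frame of mat_top between 0.075 and 0.09 m and z of leg_foot in the frame of mat_top below 0.03 m and angle between the x axis of sign_center and the x axis of mat_top, either way round below 0.35 rad and x of leg_foot in the frame of mat_top below 0 m and linear speed of sign below 0.01 m/s and angular speed of sign below 0.05 rad/s); the robot touches nothing.
It fails at once if a bystander is moved more than 25 mm or knocked over (distance of any of pourer_mid, glass_cup_mid, dosing_cup_mid, tamp_stand_mid, tamper_mid, espresso_cup_mid, bean_jar_mid from where it was at the start of the episode above 0.025 m).
It fails at once if the board is banged down on the mat (over 60 N) (contact force between sign and mat above 60 N).
It also fails if it takes over 72 s, if anything falls off the work surface, if the arm or the gripper's body presses on something with over 40 N, if the wrist force passes 120 N, or if a joint passes its speed limit or range.

## Robot

A 6-joint arm with a two-finger parallel gripper is mounted at the origin on the work surface. World frame = base frame: x ahead of the robot, y to its left, z up, the work surface at z = 0. Lengths are in m, angles in degrees, forces in N, time in s.
With the tool pointing down it reaches from about 0.425 to 1.125 m from the base axis. Payload 14.9 kg.
Tool frame: the origin (TCP) lies on the mounting face of the last link; the fingertips stand 191 mm ahead of it and the grasp point (between the pads) lies 172 mm ahead of it (env.nose_length is the distance from the TCP to the fingertips, in m); z points along the fingers, y is the direction in which the jaws open and shut (so a half turn about z gives the same grasp; the last joint's range is limited). The gripper opens to 91 mm and grips with 3 to 60 N. Pads are 32 mm wide; open, the fingers measure 118 mm over their backs; the gripper's body (76 mm by 178 mm) begins 60 mm behind the grasp point.
Start: joints at [-67.34, 21.709, 99.362, -0, 58.929, -1.908], TCP at [0.291, -0.637, 0.405] pointing down, gripper open.
Joint ranges: [-158.91, 158.91], [-42.39, 125.64], [0.06, 152.35], [-60.88, 240.88], [17.5, 164.5], [-176.32, 176.32]. Speed limits (degrees/s): [108.29, 108.29, 136.94, 180, 180, 180].

## Interface

Orientations are given as a 3x3 rotation matrix whose columns are the frame's x, y, z axes.
In Python, from station import read_state, snapshot, camera_params, workorder, env gives the robot as it stands.
- The arm moves only by the shell command python3 -m handwheel 'ROWS'. ROWS is JSON, a list of rows, each an object with "translation": the shift along the world's x, y, z in mm, a list of three; "angular": the turn, a rotation vector about the world's x, y, z in degrees, a list of three; "jaw": the closure in counts, from 0 (fully open) to 255 (shut). In form: [{"translation": [dx, dy, dz], "angular": [wx, wy, wz], "jaw": jaw}, ...]. A call has 1 to 10 rows; each row is the pose to reach, as a shift and turn from the pose measured when the call began; what a row does not reach only later rows make up. A row lasts 1/8 s, in which the tool goes at most 62.5 mm and 10.7 degrees, less where a joint would pass 70% of its speed; a pose out of reach is approached as far as the arm can. A call with a gripper value outside its range is refused whole. The fingers move at their own pace and stop on an object; the grip force is fixed at half the most. Time passes only in rows, so rows that repeat a pose let the fingers close. It gives the time, the measured TCP pose, the force and the opening at its end, in the units of the state.
- read_state(): the state, without advancing time (a new reading comes with each control period).
- snapshot(name): name is "scene" or "top" or "wrist"; returns the picture (480x640x3 uint8, red, green, blue); there is no depth.
- camera_params(name): a dict with "K" (3x3 intrinsics, pixels), "T" (4x4, takes a point from camera to world coordinates). Camera axes: x right, y down, z forward; pixel columns grow to the right and rows downward; lengths in m; the calibration is good to about 2 mm. A picture is of the moment at which its call begins: read the wrist's pose just before it. camera_params takes no time and is no camera call; for the wrist camera it gives the pose at the moment of the call.
- workorder.sign_off(): hands the job in, once; it reports no verdict.
The state is a dict: "t": time; "joint_positions": joint angles; "qvel": joint speeds; "joint_torque": joint torques, N m; "ee_pos": TCP position; "ee_rot": TCP orientation; "ft_force": force on the tool from outside, world axes, zero at the start; "ft_torque": the same for the moment, N m; "gripper_width": finger opening in m.
Only numpy, scipy, OpenCV 4.12 (cv2) and the standard library are available. Lean on these libraries where they do the work, as an engineer would, in place of code of your own. Each camera call takes 0.05 s, during which the arm holds its last target.

## Working session

There is one attempt and no reset: what is moved stays moved. The work goes in short steps, Python scripts to look and compute and a shell command to move; the robot and the scene stay as the last step left them, time stands still between calls to the robot, and variables do not carry over. Pictures are saved under pics/ and viewed, and the job is handed in when it is done.

```bash
mkdir -p pics; ls; python3 - <<'E'
from station import *
import cv2
for n in ("scene","top","wrist"):
    cv2.imwrite(f"pics/{n}0.png",snapshot(n)[:,:,::-1])
    p=camera_params(n); print(n,p["K"],p["T"].round(3) if hasattr(p["T"],'round') else p["T"])
print(read_state())
E
```

```text
pics
scene [[568.2850447    0.         314.00585431]
 [  0.         568.2850447  243.47981743]
 [  0.           0.           1.        ]] [[-0.109  0.538 -0.836  1.581]
 [ 0.994  0.065 -0.087  0.13 ]
 [ 0.008 -0.84  -0.542  0.731]
 [ 0.     0.     0.     1.   ]]
top [[510.80133227   0.         324.22872372]
 [  0.         510.80133227 239.47052716]
 [  0.           0.           1.        ]] [[-0.003 -0.997  0.08   0.443]
 [-1.     0.002 -0.002  0.045]
 [ 0.002 -0.08  -0.997  1.153]
 [ 0.     0.     0.     1.   ]]
wrist [[342.0174482    0.         320.42828967]
 [  0.         342.0174482  243.19219736]
 [  0.           0.           1.        ]] [[ 0.415 -0.883 -0.221  0.353]
 [-0.91  -0.403 -0.099 -0.608]
 [-0.001  0.242 -0.97   0.385]
 [ 0.     0.     0.     1.   ]]
{'t': 0.15, 'joint_positions': array([-6.73395272e+01,  2.17333611e+01,  9.93858245e+01,  6.38344149e-04,
        5.89281065e+01, -1.90811014e+00]), 'qvel': array([ 0.02612882, -0.06156271, -0.11068766,  0.0035895 , -0.09528581,
       -0.05571294]), 'joint_torque': array([ 5.61577745e-04, -7.64107704e+01, -4.34652579e+01,  6.51700585e-02,
        4.09769348e-02, -4.67381892e-05]), 'ee_pos': array([ 0.2909938 , -0.63651423,  0.40423567]), 'ee_rot': array([[ 9.09466630e-01,  4.15776807e-01, -3.09196490e-04],
       [ 4.15776921e-01, -9.09466309e-01,  7.65361522e-04],
       [ 3.70157794e-05, -8.24627528e-04, -9.99999659e-01]]), 'ft_force': array([ 0.55732481, -0.31879697,  0.36790155]), 'ft_torque': array([ 0.06329722,  0.07383003, -0.00798707]), 'gripper_width': 0.09097943015521688}
```

View pics/scene0.png

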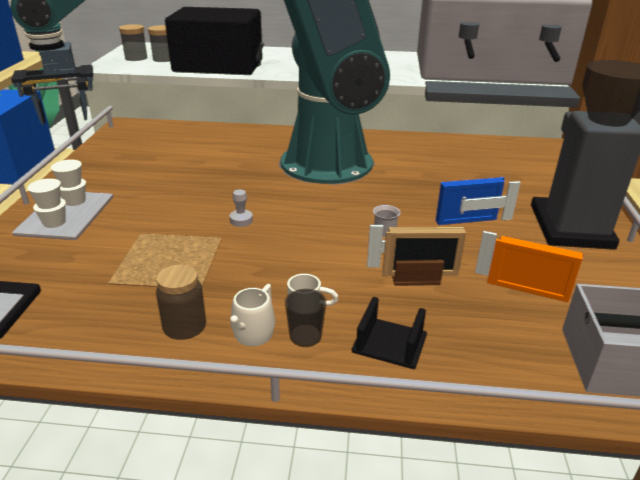

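View pics/top0.png

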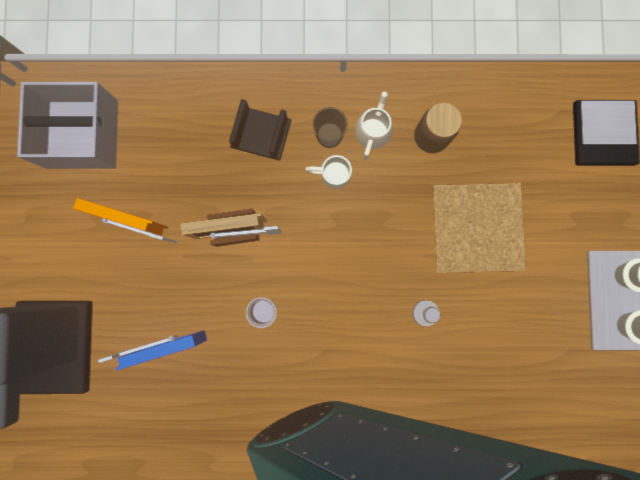

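The scene view shows the wood-framed board in the dark rack at about (425,255), with its slate facing the scene camera, i.e. +x. Its leg end sticks out to the left at (375,247). The mat is at about (167,260). In the top view the board spans (180–280, 225) and the mat centre is at about (479,228).

Next I'll check what env offers and take measurements.

```bash
python3 - <<'E'
from station import *
import station
print([a for a in dir(env) if not a.startswith('__')], env.nose_length); print([a for a in dir(station) if a[0]!='_'])
import cv2
im=cv2.imread("pics/top0.png")
cv2.imwrite("pics/top0a.png",cv2.resize(im[170:290,150:310],None,fx=5,fy=5,interpolation=cv2.INTER_CUBIC))
cv2.imwrite("pics/top0b.png",cv2.resize(im[170:290,410:540],None,fx=5,fy=5,interpolation=cv2.INTER_CUBIC))
im=cv2.imread("pics/scene0.png")
cv2.imwrite("pics/scene0a.png",cv2.resize(im[210:300,350:480],None,fx=6,fy=6,interpolation=cv2.INTER_CUBIC))
E
```

```text
['PlanningError', 'nose_length'] 0.1908
['camera_params', 'env', 'read_state', 'snapshot', 'workorder']
```

```bash
cat > h.py <<'E'
import numpy as np
from station import *
def ray(n,uv,z,P=None):
    P=P or camera_params(n); K=np.array(P["K"]);T=np.array(P["T"])
    d=T[:3,:3]@np.linalg.solve(K,[uv[0],uv[1],1]); o=T[:3,3]
    return o+d*(z-o[2])/d[2]
def proj(n,p,P=None):
    P=P or camera_params(n);T=np.array(P["T"]);c=T[:3,:3].T@(np.array(p)-T[:3,3]);u=np.array(P["K"])@c;return u[:2]/u[2]
E
python3 - <<'E'
from h import *
for n,l in (("top",[(434,185),(521,183),(525,271),(437,272)]),("scene",[(131,235),(221,237),(206,289),(111,281)])):
    pts=np.array([ray(n,p,0.005) for p in l]); print(n,pts.round(4).tolist(),pts.mean(0).round(4))
E
```

```text
top [[0.6583, -0.2072, 0.005], [0.6625, -0.4054, 0.005], [0.4626, -0.4077, 0.005], [0.4608, -0.2101, 0.005]] [ 0.5611 -0.3076  0.005 ]
scene [[0.4765, -0.4272, 0.005], [0.4593, -0.2109, 0.005], [0.6628, -0.1919, 0.005], [0.6595, -0.3997, 0.005]] [ 0.5645 -0.3074  0.005 ]
```

View pics/top0a.png

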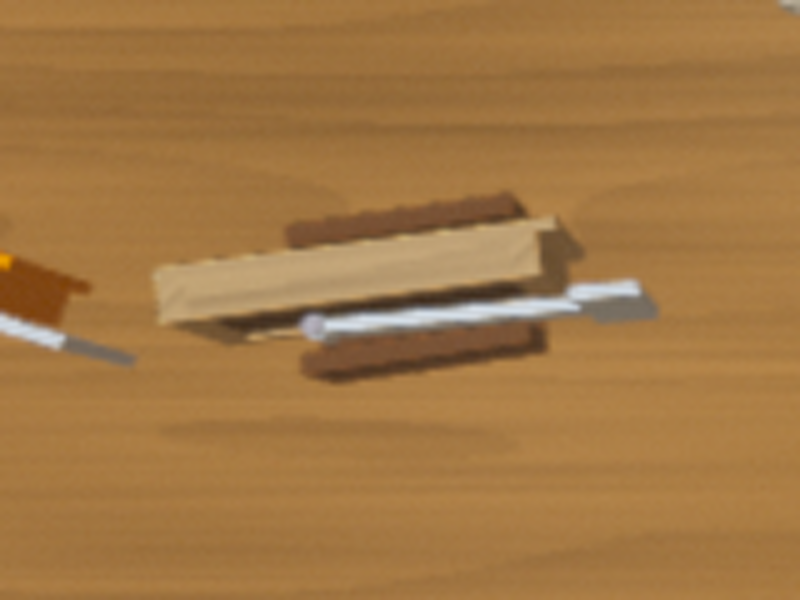

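View pics/top0b.png

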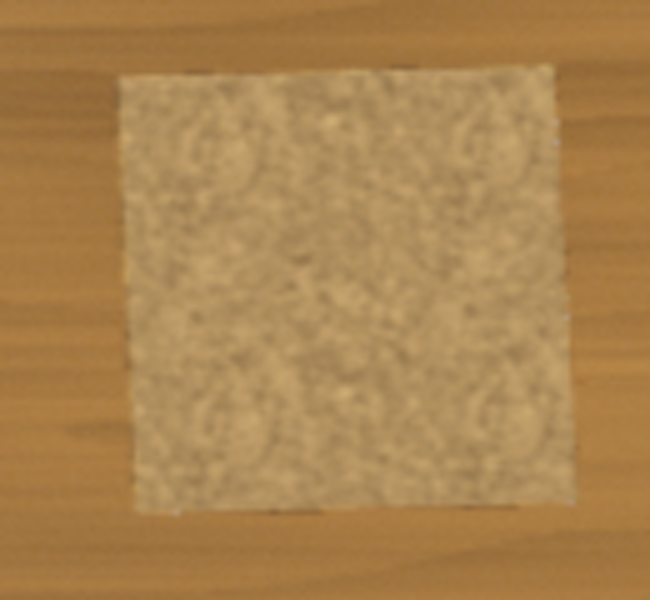

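View pics/scene0a.png

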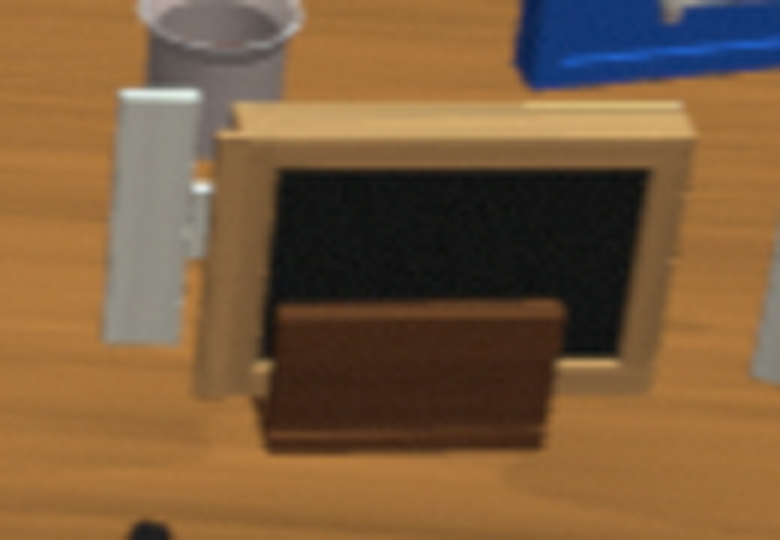

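The crops show the board's top edge (crop px (155,270)–(556,216) and (163,325)–(540,275)), the leg along (312,325)–(640,290), and the hinge at (312,325). The mat is nearly square to the world. Next come the board and rack poses.

```bash
python3 - <<'E'
from h import *
f=lambda u,v:(150+u/5-.4,170+v/5-.4)
g=lambda u,v:(350+u/6-.4,210+v/6-.4)
L={"yTop+x":(155,270),"foot+x":(556,216),"yTop-x":(163,325),"body-x":(540,277)}
R={k:ray("top",f(*v),.12) for k,v in L.items()}
for k,v in R.items(): print(k,v.round(4))
d=R["yTop+x"]-R["foot+x"]; print("len",np.linalg.norm(d),"yaw of y axis rel +Y deg",np.degrees(np.arctan2(-d[0],d[1])), "thick",np.linalg.norm(R["yTop+x"]-R["yTop-x"]))
d2=R["yTop-x"]-R["body-x"];print(np.linalg.norm(d2),np.degrees(np.arctan2(-d2[0],d2[1])))
th=np.arctan2(-d[0],d[1]);ex=np.array([np.cos(th),np.sin(th),0]);ey=np.array([-np.sin(th),np.cos(th),0])
print("centre",((R["yTop+x"]+R["foot+x"])/2-.012*ex).round(4))
# rack tops z=.06 corners
for k,v in {"+x+y":(286,225),"+x-y":(515,195),"-x+y":(305,378),"-x-y":(547,345)}.items(): print("rack",k,ray("top",f(*v),.06).round(4))
# leg
print("hinge",ray("top",f(312,325),.085).round(4),"cross end",ray("top",f(640,290),.118).round(4))
# scene check: top face corners z=.12
for k,v in {"yTop+x":(693,137),"foot+x":(217,133),"foot lower?":(197,395)}.items(): print("sc",k,ray("scene",g(*v),.12).round(4))
# bystanders rough
for n,uv,z in (("steel dosing",(262,312),.05),("tamper",(428,312),.06),("esp",(336,170),.05),("jar",(442,122),.12),("pourer",(375,127),.08),("glass",(329,127),.08),("stand",(260,132),.03)): print(n,ray("top",uv,z).round(3))
E
```

```text
yTop+x [0.5585 0.3347 0.12  ]
foot+x [0.5802 0.1719 0.12  ]
yTop-x [0.536 0.331 0.12 ]
body-x [0.5553 0.1782 0.12  ]
len 0.16421589343887144 yaw of y axis rel +Y deg 7.604402909985433 thick 0.022751601969077544
0.15396778038516068 7.171093754304953
centre [0.5575 0.2517 0.12  ]
rack +x+y [0.5846 0.2955 0.06  ]
rack +x-y [0.5974 0.197  0.06  ]
rack -x+y [0.5185 0.2863 0.06  ]
rack -x-y [0.5325 0.1827 0.06  ]
hinge [0.5391 0.2782 0.085 ] cross end [0.5501 0.1377 0.118 ]
sc yTop+x [0.5592 0.3352 0.12  ]
sc foot+x [0.5764 0.1732 0.12  ]
sc foot lower? [0.7303 0.1676 0.12  ]
steel dosing [0.376 0.176 0.05 ]
tamper [ 0.375 -0.177  0.06 ]
esp [0.684 0.017 0.05 ]
jar [ 0.768 -0.201  0.12 ]
pourer [ 0.77  -0.067  0.08 ]
glass [0.771 0.032 0.08 ]
stand [0.775 0.186 0.03 ]
```

```bash
cat > log.py <<'E'
import json
from h import *
s=read_state()
np.set_printoptions(precision=4,suppress=True)
print("q",s["joint_positions"],"p",s["ee_pos"],"w",round(s["gripper_width"],4),"t",s["t"],"F",s["ft_force"]);print(s["ee_rot"])
open("log.jsonl","a").write(json.dumps({k:np.array(v).tolist() for k,v in s.items()})+"\n")
E
python3 log.py; python3 -m handwheel '[{"translation":[269,387,0],"angular":[0,0,36],"jaw":0},{"translation":[269,387,0],"angular":[0,0,36],"jaw":0},{"translation":[269,387,0],"angular":[0,0,36],"jaw":0},{"translation":[269,387,0],"angular":[0,0,36],"jaw":0},{"translation":[269,387,0],"angular":[0,0,36],"jaw":0},{"translation":[269,387,0],"angular":[0,0,36],"jaw":0},{"translation":[269,387,0],"angular":[0,0,36],"jaw":0},{"translation":[269,387,0],"angular":[0,0,36],"jaw":0}]'; python3 log.py
```

```text
q [-67.3395  21.7334  99.3858   0.0006  58.9281  -1.9081] p [ 0.291  -0.6365  0.4042] w 0.091 t 0.15 F [ 0.5573 -0.3188  0.3679]
[[ 0.9095  0.4158 -0.0003]
 [ 0.4158 -0.9095  0.0008]
 [ 0.     -0.0008 -1.    ]]
t: 1.15
ee_pos: [0.5612, -0.247, 0.4042]
ee_rot: [[0.49, 0.872, -0.001], [0.872, -0.49, 0.001], [0.0, -0.001, -1.0]]
ft_force: [-0.1, -0.2, 0.2]
gripper_width: 0.0911
q [-25.9398  14.0679 109.7201   0.0135  56.2668   3.3795] p [ 0.5612 -0.247   0.4042] w 0.0911 t 1.15 F [-0.1357 -0.1639  0.2387]
[[ 0.4898  0.8718 -0.0008]
 [ 0.8718 -0.4898  0.0006]
 [ 0.0001 -0.001  -1.    ]]
```

```bash
python3 -m handwheel '[{"translation":[-4,499,0],"angular":[0,0,36.7],"jaw":0},{"translation":[-4,499,0],"angular":[0,0,36.7],"jaw":0},{"translation":[-4,499,0],"angular":[0,0,36.7],"jaw":0},{"translation":[-4,499,0],"angular":[0,0,36.7],"jaw":0},{"translation":[-4,499,0],"angular":[0,0,36.7],"jaw":0},{"translation":[-4,499,0],"angular":[0,0,36.7],"jaw":0},{"translation":[-4,499,0],"angular":[0,0,36.7],"jaw":0},{"translation":[-4,499,0],"angular":[0,0,36.7],"jaw":0},{"translation":[-4,499,0],"angular":[0,0,36.7],"jaw":0},{"translation":[-4,499,0],"angular":[0,0,36.7],"jaw":0}]'; python3 log.py; python3 - <<'E'
from h import *
import cv2
cv2.imwrite("pics/w1.png",snapshot("wrist")[:,:,::-1])
E
```

```text
t: 2.4
ee_pos: [0.557, 0.2518, 0.4038]
ee_rot: [[-0.129, 0.992, -0.002], [0.992, 0.129, -0.0], [-0.0, -0.002, -1.0]]
ft_force: [0.7, 0.2, 0.3]
gripper_width: 0.0912
q [ 22.1411  13.926  109.9411   0.0163  56.2232  14.7194] p [0.557  0.2518 0.4038] w 0.0912 t 2.4 F [0.717  0.2098 0.3127]
[[-0.129   0.9916 -0.0016]
 [ 0.9916  0.129  -0.0004]
 [-0.0002 -0.0016 -1.    ]]
```

View pics/w1.png

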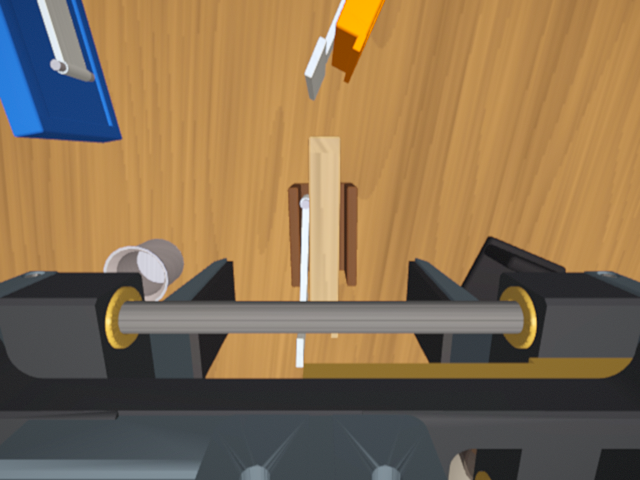

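The wrist view shows the board centred between the fingers (its top edge at columns 310–340, rows 137–335), square to the jaws, with the leg on the left side. Next I'll go down and grip.

```bash
python3 -m handwheel '[{"translation":[0,0,-50],"angular":[0,0,0],"jaw":0},{"translation":[0,0,-100],"angular":[0,0,0],"jaw":0},{"translation":[0,0,-129],"angular":[0,0,0],"jaw":0},{"translation":[0,0,-129],"angular":[0,0,0],"jaw":120},{"translation":[0,0,-129],"angular":[0,0,0],"jaw":255},{"translation":[0,0,-129],"angular":[0,0,0],"jaw":255},{"translation":[0,0,-129],"angular":[0,0,0],"jaw":255},{"translation":[0,0,-129],"angular":[0,0,0],"jaw":255},{"translation":[0,0,-129],"angular":[0,0,0],"jaw":255},{"translation":[0,0,-129],"angular":[0,0,0],"jaw":255}]'; python3 log.py
```

```text
t: 3.7
ee_pos: [0.5571, 0.2512, 0.275]
ee_rot: [[-0.128, 0.992, -0.001], [0.992, 0.128, -0.0], [-0.0, -0.001, -1.0]]
ft_force: [3.8, 0.5, -1.4]
gripper_width: 0.0243
q [ 22.0843  24.2426 112.3824   0.018   43.4451  14.7159] p [0.5571 0.2512 0.275 ] w 0.0243 t 3.7 F [ 3.8148  0.4544 -1.3695]
[[-0.128   0.9918 -0.0012]
 [ 0.9918  0.128  -0.0003]
 [-0.0001 -0.0012 -1.    ]]
```

```bash
python3 -m handwheel '[{"translation":[0,0,40],"angular":[0,0,0],"jaw":255},{"translation":[0,0,80],"angular":[0,0,0],"jaw":255},{"translation":[3,-50,80],"angular":[0,0,-2],"jaw":255},{"translation":[6,-110,80],"angular":[0,0,-4],"jaw":255},{"translation":[10,-170,80],"angular":[0,0,-6],"jaw":255},{"translation":[13,-220,80],"angular":[0,0,-7.4],"jaw":255},{"translation":[13,-231,80],"angular":[0,0,-7.4],"jaw":255},{"translation":[13,-231,50],"angular":[0,0,-7.4],"jaw":255},{"translation":[13,-231,20],"angular":[0,0,-7.4],"jaw":255},{"translation":[13,-231,5],"angular":[0,0,-7.4],"jaw":255}]'; python3 log.py
python3 - <<'E'
from h import *
import cv2
cv2.imwrite("pics/s2.png",snapshot("scene")[:,:,::-1])
E
```

```text
t: 4.95
ee_pos: [0.5696, 0.0207, 0.2783]
ee_rot: [[0.0, 1.0, -0.004], [1.0, -0.0, 0.0], [0.0, -0.004, -1.0]]
ft_force: [-0.2, 0.1, -3.7]
gripper_width: 0.024
q [ -0.2592  20.8854 117.1034  -0.0004  42.2124  -0.2486] p [0.5696 0.0207 0.2783] w 0.024 t 4.95 F [-0.2209  0.1386 -3.7313]
[[ 0.0002  1.     -0.0035]
 [ 1.     -0.0002  0.    ]
 [ 0.     -0.0035 -1.    ]]
```

View pics/s2.png

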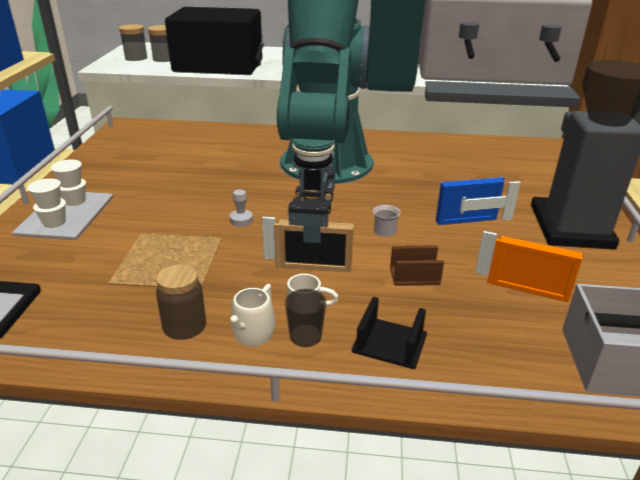

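The board hangs level in the gripper, over the bare counter at (314,246). I'll lower it and let go.

```bash
python3 -m handwheel '[{"translation":[0,0,-6],"angular":[0,0,0],"jaw":255},{"translation":[0,0,-10],"angular":[0,0,0],"jaw":255},{"translation":[0,0,-13],"angular":[0,0,0],"jaw":255},{"translation":[0,0,-13],"angular":[0,0,0],"jaw":255}]'; python3 log.py
```

```text
t: 5.5
ee_pos: [0.5697, 0.0208, 0.265]
ee_rot: [[0.0, 1.0, -0.003], [1.0, -0.0, 0.0], [0.0, -0.003, -1.0]]
ft_force: [-0.2, 3.2, 0.7]
gripper_width: 0.0239
q [ -0.2483  22.1823 117.1757   0.0151  40.8299  -0.2505] p [0.5697 0.0208 0.265 ] w 0.0239 t 5.5 F [-0.2285  3.2298  0.6632]
[[ 0.0002  1.     -0.0033]
 [ 1.     -0.0002  0.0002]
 [ 0.0002 -0.0033 -1.    ]]
```

```bash
python3 -m handwheel '[{"translation":[0,0,0],"angular":[0,0,0],"jaw":150},{"translation":[0,0,0],"angular":[0,0,0],"jaw":60},{"translation":[0,0,0],"angular":[0,0,0],"jaw":0},{"translation":[0,0,0],"angular":[0,0,0],"jaw":0},{"translation":[0,0,40],"angular":[0,0,0],"jaw":0},{"translation":[0,0,90],"angular":[0,0,0],"jaw":100},{"translation":[0,-60,100],"angular":[0,0,0],"jaw":255},{"translation":[0,-110,100],"angular":[0,0,0],"jaw":255},{"translation":[0,-110,100],"angular":[0,0,0],"jaw":255}]'; python3 log.py
python3 - <<'E'
from h import *
import cv2
a=snapshot("top")[:,:,::-1];cv2.imwrite("pics/t3.png",a)
cv2.imwrite("pics/t3a.png",cv2.resize(a[160:300,230:420],None,fx=4,fy=4,interpolation=cv2.INTER_CUBIC))
print(repr(camera_params("wrist")))
cv2.imwrite("pics/w3.png",snapshot("wrist")[:,:,::-1])
E
```

```text
t: 6.62
ee_pos: [0.5696, -0.0916, 0.3652]
ee_rot: [[0.003, 1.0, -0.003], [1.0, -0.003, -0.0], [-0.0, -0.003, -1.0]]
ft_force: [-0.5, 1.3, -0.3]
gripper_width: 0.037
q [-11.4447  13.7808 114.914   -0.0482  51.4575 -11.2267] p [ 0.5696 -0.0916  0.3652] w 0.037 t 6.625 F [-0.5485  1.2574 -0.2948]
[[ 0.0033  1.     -0.0027]
 [ 1.     -0.0033 -0.0001]
 [-0.0001 -0.0027 -1.    ]]
{'K': array([[342.0174482 ,   0.        , 320.42828967],
       [  0.        , 342.0174482 , 243.19219736],
       [  0.        ,   0.        ,   1.        ]]), 'T': array([[ 0.99998934, -0.00251082, -0.00387415,  0.57027466],
       [-0.00337301, -0.97032751, -0.24177086, -0.02200237],
       [-0.00315215,  0.24178135, -0.97032564,  0.34568402],
       [ 0.        ,  0.        ,  0.        ,  1.        ]])}
```

View pics/t3a.png

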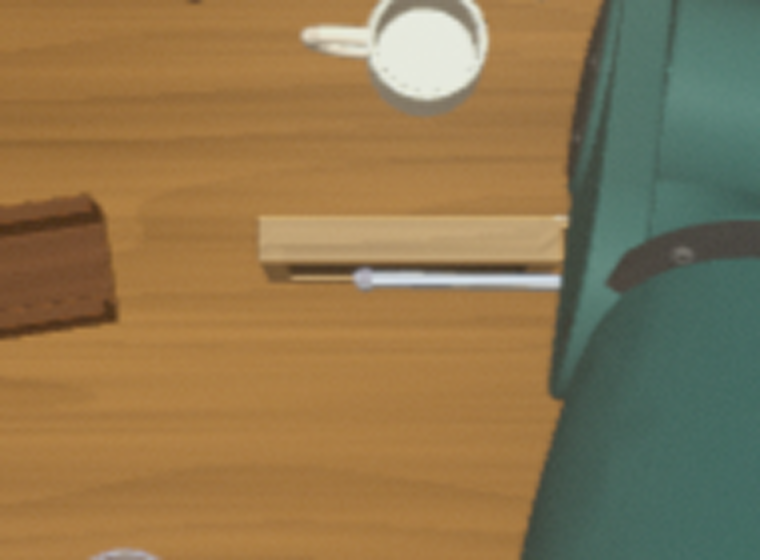

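View pics/w3.png

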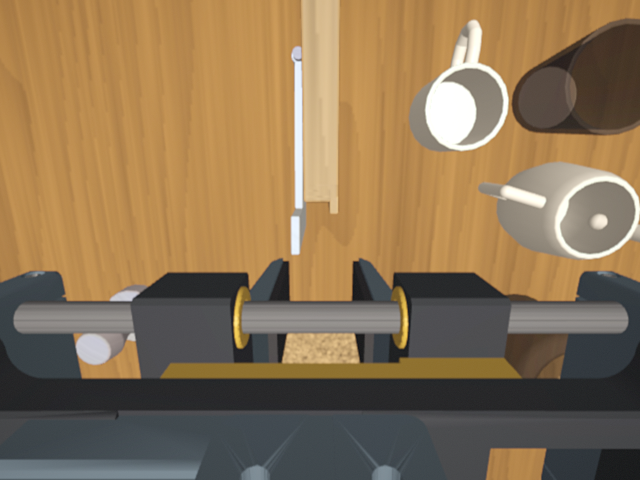

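The wrist view shows the leg folded along the board, from the hinge at (297,53) to the crossbar end at (295,253), with the board's foot at (334,212). The top view shows the board standing square to the world at crop px (260–567, 216–263). I'll compute its exact pose.

```bash
python3 - <<'E'
from h import *
np.set_printoptions(precision=4,suppress=True)
f=lambda u,v:(230+u/4-.4,160+v/4-.4)
for k,v in {"ytop+x":(260,216),"ytop-x":(260,263),"foot":(567,216)}.items(): print("top",k,ray("top",f(*v),.11))
print("hinge",ray("top",f(364,279),.078))
P=None
for k,v,z in (("foot+x",(338,212),.11),("foot y end",(334,213),.11),("body -x corner",(304,201),.11),("cross end +",(300,253),.108),("cross end -",(291,253),.108),("hinge",(297,50),.08),("cup left edge",(410,105),.055)): print("w",k,ray("wrist",v,z))
E
```

```text
top ytop+x [0.5797 0.1037 0.11  ]
top ytop-x [0.5554 0.1036 0.11  ]
top foot [ 0.5794 -0.0541  0.11  ]
hinge [0.5503 0.0504 0.078 ]
w foot+x [ 0.5815 -0.0574  0.11  ]
w foot y end [ 0.5787 -0.0581  0.11  ]
w body -x corner [ 0.558  -0.0498  0.11  ]
w cross end + [ 0.5545 -0.0875  0.108 ]
w cross end - [ 0.548  -0.0875  0.108 ]
w hinge [0.553  0.0525 0.08  ]
w cup left edge [0.6405 0.0197 0.055 ]
```

```bash
python3 -m handwheel '[{"translation":[12,-1,0],"angular":[0,0,0],"jaw":255},{"translation":[12,-1,-10],"angular":[0,0,0],"jaw":255},{"translation":[12,-1,-50],"angular":[0,0,0],"jaw":255},{"translation":[12,-1,-90],"angular":[0,0,0],"jaw":255},{"translation":[12,-1,-124],"angular":[0,0,0],"jaw":255},{"translation":[12,-1,-124],"angular":[0,0,0],"jaw":255}]'; python3 log.py
python3 - <<'E'
from h import *
import cv2
cv2.imwrite("pics/w4.png",snapshot("wrist")[:,:,::-1])
cv2.imwrite("pics/s4.png",cv2.resize(snapshot("scene")[180:310,220:400,::-1],None,fx=4,fy=4,interpolation=cv2.INTER_CUBIC))
E
```

```text
t: 7.48
ee_pos: [0.5806, -0.0895, 0.2382]
ee_rot: [[0.001, 1.0, -0.008], [1.0, -0.001, 0.001], [0.001, -0.008, -1.0]]
ft_force: [-0.5, 0.1, 1.2]
gripper_width: 0.0006
q [-11.038   26.049  115.1905  -0.0283  39.2531 -10.9867] p [ 0.5806 -0.0895  0.2382] w 0.0006 t 7.475 F [-0.5447  0.115   1.1844]
[[ 0.0005  1.     -0.0085]
 [ 1.     -0.0005  0.0013]
 [ 0.0013 -0.0085 -1.    ]]
```

View pics/w4.png

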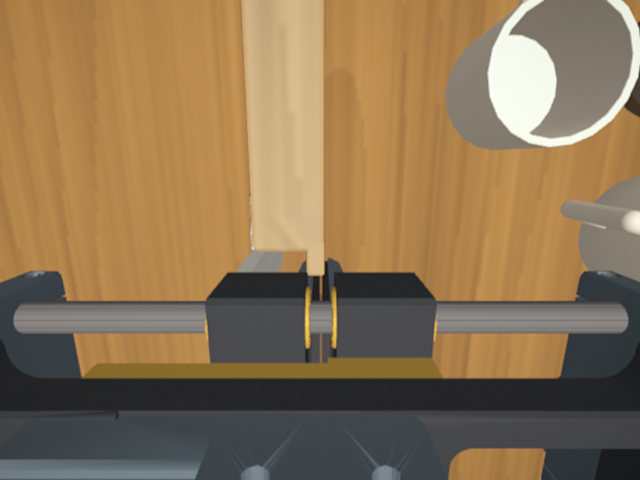

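View pics/s4.png

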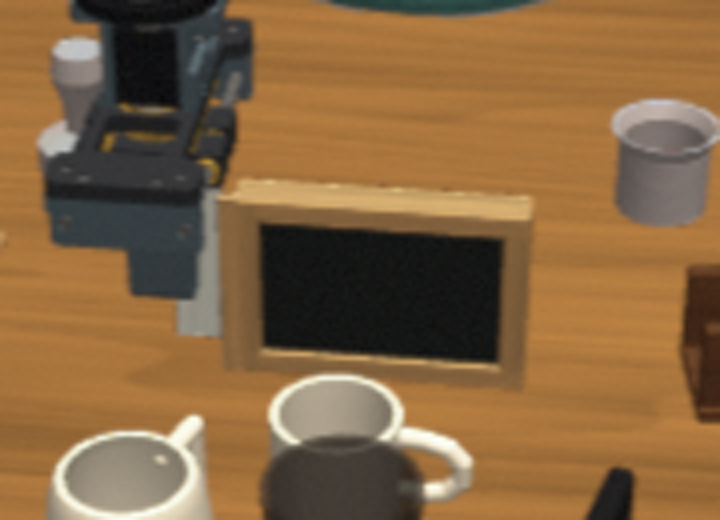

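The scene view shows the closed fingers in front of the crossbar, left of the board's foot, with space between them. I'll work out the arc shifts.

```bash
python3 - <<'E'
import numpy as np
h=np.array([.552,.0495]);r=np.array([.0165,-.1415]);c0=np.array([.5806,-.0895])
for t in [0,5,10,15,20,25,30,35,40,43,45]:
    a=np.radians(-t);R=np.array([[np.cos(a),-np.sin(a)],[np.sin(a),np.cos(a)]])
    print(t,((h+R@r-c0)*1000).round(0))
E
```

```text
0 [-12.  -2.]
5 [-24.  -3.]
10 [-37.  -3.]
15 [-49.  -2.]
20 [-61.   0.]
25 [-73.   4.]
30 [-85.   8.]
35 [-96.  14.]
40 [-107.   20.]
43 [-113.   24.]
45 [-117.   27.]
```

```bash
python3 -m handwheel '[{"translation":[-12,-2,0],"angular":[0,0,0],"jaw":255},{"translation":[-24,-3,0],"angular":[0,0,-5],"jaw":255},{"translation":[-37,-3,0],"angular":[0,0,-10],"jaw":255},{"translation":[-49,-2,0],"angular":[0,0,-15],"jaw":255},{"translation":[-61,0,0],"angular":[0,0,-20],"jaw":255},{"translation":[-73,4,0],"angular":[0,0,-25],"jaw":255},{"translation":[-85,8,0],"angular":[0,0,-30],"jaw":255},{"translation":[-96,14,0],"angular":[0,0,-35],"jaw":255},{"translation":[-100,16,0],"angular":[0,0,-37],"jaw":255}]'; python3 log.py
python3 - <<'E'
from h import *
import cv2
cv2.imwrite("pics/w5.png",snapshot("wrist")[:,:,::-1])
cv2.imwrite("pics/s5.png",cv2.resize(snapshot("scene")[180:310,220:400,::-1],None,fx=4,fy=4,interpolation=cv2.INTER_CUBIC))
E
```

```text
t: 8.7
ee_pos: [0.4812, -0.0738, 0.2421]
ee_rot: [[0.603, 0.798, -0.002], [0.798, -0.603, 0.002], [0.001, -0.003, -1.0]]
ft_force: [-0.1, 0.3, -0.4]
gripper_width: 0.0008
q [-11.4875  18.6641 126.5954   0.2027  34.8525  25.4522] p [ 0.4812 -0.0738  0.2421] w 0.0008 t 8.7 F [-0.1343  0.3498 -0.396 ]
[[ 0.6033  0.7975 -0.0015]
 [ 0.7975 -0.6033  0.0024]
 [ 0.001  -0.0026 -1.    ]]
```

View pics/w5.png

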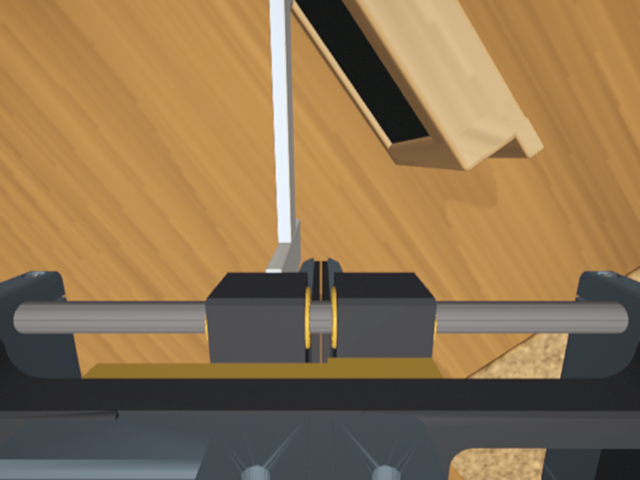

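View pics/s5.png

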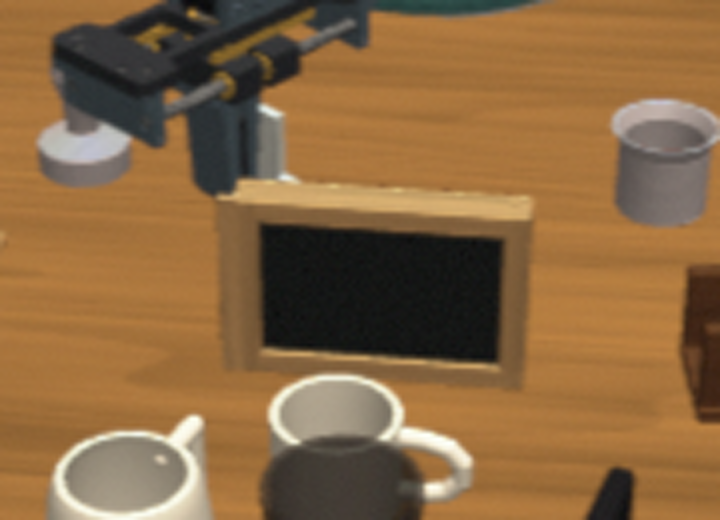

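The leg follows the fingers and is at roughly 37°. The board hasn't moved. I'll push on to the stop in small steps.

```bash
python3 -m handwheel '[{"translation":[-4,2,0],"angular":[0,0,-1.5],"jaw":255},{"translation":[-8,4,0],"angular":[0,0,-3],"jaw":255},{"translation":[-11,6,0],"angular":[0,0,-4.5],"jaw":255},{"translation":[-14,8,0],"angular":[0,0,-6],"jaw":255},{"translation":[-15,9,0],"angular":[0,0,-6.5],"jaw":255}]'; python3 log.py
python3 - <<'E'
from h import *
import cv2
cv2.imwrite("pics/w6.png",snapshot("wrist")[:,:,::-1])
E
```

```text
t: 9.43
ee_pos: [0.4665, -0.0648, 0.2418]
ee_rot: [[0.689, 0.725, -0.002], [0.725, -0.689, 0.003], [0.001, -0.003, -1.0]]
ft_force: [0.9, -0.1, 0.5]
gripper_width: 0.0003
q [-10.7689  17.582  128.3356   0.231   34.1963  32.6014] p [ 0.4665 -0.0648  0.2418] w 0.0003 t 9.425 F [ 0.8616 -0.055   0.4619]
[[ 0.6891  0.7246 -0.0015]
 [ 0.7246 -0.6891  0.0026]
 [ 0.0008 -0.0029 -1.    ]]
```

View pics/w6.png

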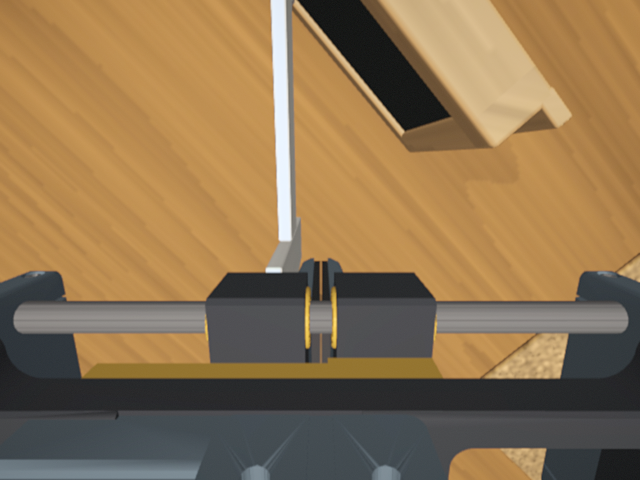

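```bash
python3 -m handwheel '[{"translation":[-2,2,0],"angular":[0,0,-1],"jaw":255},{"translation":[-4,3,0],"angular":[0,0,-2],"jaw":255},{"translation":[-5,4,0],"angular":[0,0,-2.5],"jaw":255},{"translation":[-5,4,0],"angular":[0,0,-2.5],"jaw":255}]'; python3 log.py
python3 - <<'E'
from h import *
import cv2
a=snapshot("wrist")[:,:,::-1];cv2.imwrite("pics/w7.png",a)
E
```

```text
t: 9.98
ee_pos: [0.4614, -0.0607, 0.2418]
ee_rot: [[0.72, 0.694, -0.002], [0.694, -0.72, 0.003], [0.001, -0.003, -1.0]]
ft_force: [0.7, -0.3, 0.2]
gripper_width: 0.0003
q [-10.3889  17.1853 128.9468   0.2426  33.983   35.472 ] p [ 0.4614 -0.0607  0.2418] w 0.0003 t 9.975 F [ 0.7451 -0.3483  0.1758]
[[ 0.7201  0.6939 -0.0015]
 [ 0.6939 -0.7201  0.0027]
 [ 0.0008 -0.003  -1.    ]]
```

View pics/w7.png

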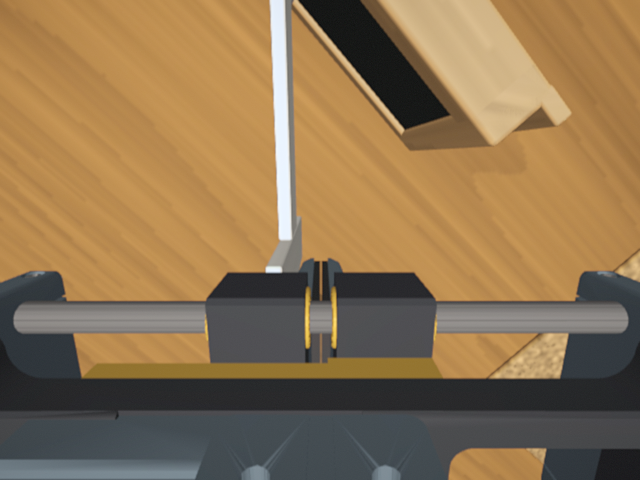

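Between the last two pictures the board kept its place in the wrist view (corner at (570,118)) while the tool turned 2.5°. So board and leg now turn together, and the leg is at its stop. I'll back off, rise and look.

```bash
python3 -m handwheel '[{"translation":[6,-7,0],"angular":[0,0,0],"jaw":255},{"translation":[11,-12,0],"angular":[0,0,0],"jaw":255},{"translation":[11,-12,60],"angular":[0,0,5],"jaw":200},{"translation":[11,-12,120],"angular":[-8,0,15],"jaw":100},{"translation":[11,-12,160],"angular":[-16,0,25],"jaw":0},{"translation":[11,-12,160],"angular":[-24,0,30],"jaw":0},{"translation":[11,-12,160],"angular":[-32,0,30],"jaw":0},{"translation":[11,-12,160],"angular":[-32,0,30],"jaw":0}]'; python3 log.py
python3 - <<'E'
from h import *
import cv2
a=snapshot("wrist")[:,:,::-1];cv2.imwrite("pics/w8.png",a)
a=snapshot("top")[:,:,::-1];cv2.imwrite("pics/t8.png",a)
E
cat > fit.py <<'E'
import json,numpy as np
from scipy.spatial.transform import Rotation as R
from scipy.optimize import least_squares
D=[json.loads(l) for l in open("log.jsonl")]
Rz=lambda a:R.from_euler('z',a,degrees=True).as_matrix();Ry=lambda a:R.from_euler('y',a,degrees=True).as_matrix()
def fk(q,p):
    # p: d1,a1,L1,a3,L2,d6,e
    d1,a1,L1,a3,L2,d6,e,s4,s6=list(p[:7])+[S4,S6]
    A=Rz(q[0]);x=A@np.array([a1,e,d1]);A=A@Ry(q[1]);x=x+A@np.array([0,0,L1]);A=A@Ry(q[2]);x=x+A@np.array([a3,0,L2]);A=A@Rz(s4*q[3])@Ry(q[4]);x=x+A@np.array([0,0,d6]);A=A@Rz(s6*q[5])@C
    return x,A
S4=1;S6=1;C=Rz(-90)
def run():
    f=lambda p:np.concatenate([fk(d["joint_positions"],p)[0]-d["ee_pos"] for d in D])
    return least_squares(f,[.4,.0,.45,0,.45,.1,0.02])
if __name__=="__main__":
    np.set_printoptions(precision=4,suppress=True)
    for S4 in(1,-1):
      for S6 in (1,-1):
        r=run();print(S4,S6,r.x,np.abs(r.fun).max(),max(np.abs(fk(d["joint_positions"],r.x)[1]-d["ee_rot"]).max() for d in D))
        print(fk(D[0]["joint_positions"],r.x)[1].round(3).tolist())
E
python3 fit.py
```

```text
t: 11.02
ee_pos: [0.4725, -0.0727, 0.4018]
ee_rot: [[0.297, 0.945, 0.136], [0.842, -0.192, -0.504], [-0.45, 0.264, -0.853]]
ft_force: [-0.1, 0.1, -0.6]
gripper_width: 0.0578
q [ -7.019    0.8958 126.6085 -40.9455  47.5109  35.2728] p [ 0.4725 -0.0727  0.4018] w 0.0578 t 11.025 F [-0.0942  0.0997 -0.5867]
[[ 0.2966  0.9452  0.1362]
 [ 0.8423 -0.1917 -0.5037]
 [-0.45    0.2641 -0.8531]]
1 1 [0.3181 0.     0.5508 0.0414 0.6039 0.078  0.0233] 4.892799498890099e-10 1.9999999676391236
[[-0.909, -0.416, -0.0], [-0.416, 0.909, 0.001], [-0.0, 0.001, -1.0]]
1 -1 [0.3181 0.     0.5508 0.0414 0.6039 0.078  0.0233] 4.892799498890099e-10 1.9999607487728401
[[-0.935, -0.354, -0.0], [-0.354, 0.935, 0.001], [0.0, 0.001, -1.0]]
-1 1 [ 0.2307  0.0039  0.5031  0.0319  0.612  -0.0551  0.0224] 0.0188487248695991 1.999999965519178
[[-0.909, -0.416, -0.0], [-0.416, 0.909, 0.001], [-0.0, 0.001, -1.0]]
-1 -1 [ 0.2307  0.0039  0.5031  0.0319  0.612  -0.0551  0.0224] 0.0188487248695991 1.9999637850897973
[[-0.935, -0.354, -0.0], [-0.354, 0.935, 0.001], [0.0, 0.001, -1.0]]
```

View pics/w8.png

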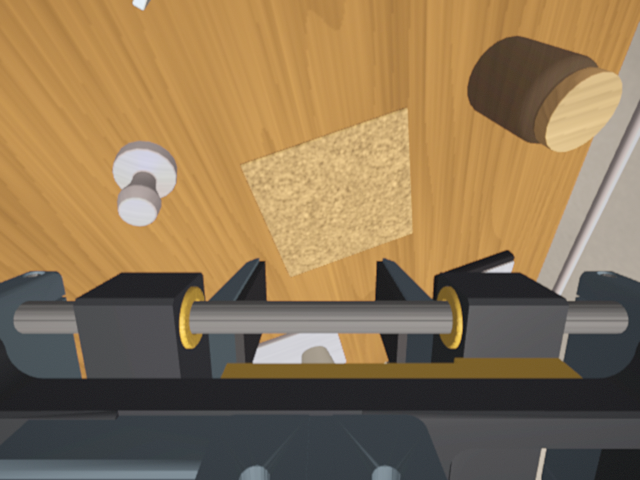

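View pics/t8.png

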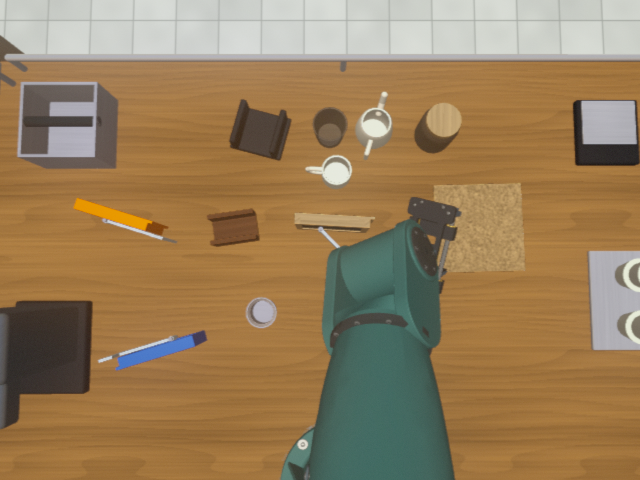

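The kinematic model fits exactly. The top view shows the board at (295–375, 213–230) with the leg swung out at about 42° from (321,229). Zooming in for its pose.

```bash
python3 - <<'E'
import cv2
a=cv2.imread("pics/t8.png")
cv2.imwrite("pics/t8a.png",cv2.resize(a[195:265,280:390],None,fx=7,fy=7,interpolation=cv2.INTER_CUBIC))
E
```

```text
(no output)
```

View pics/t8a.png

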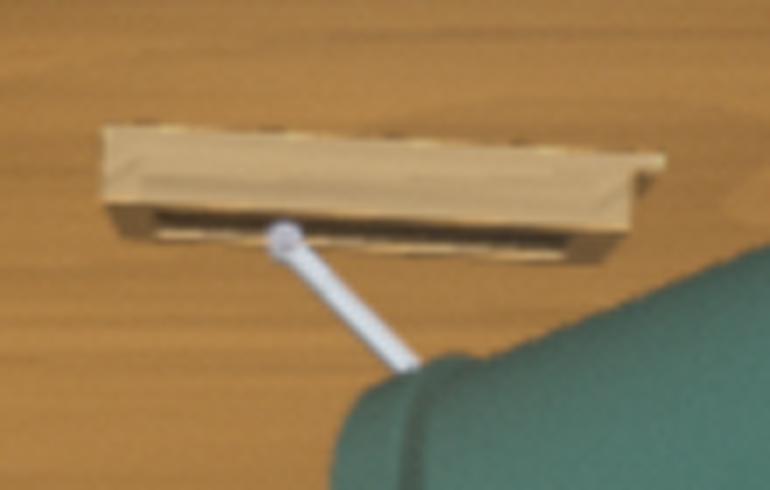

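```bash
cat > ik.py <<'E'
import fit
from fit import *
fit.C=Rz(90)
P=run().x
LO=np.array([-158.91,-42.39,.06,-60.88,17.5,-176.32]);HI=np.array([158.91,125.64,152.35,240.88,164.5,176.32])
def ik(p,A,q0):
    best=None
    for s in ([0,0,0,0,0,0],[0,0,0,60,30,-60],[0,0,0,90,20,60],[0,0,0,-40,20,40],[0,0,0,120,30,-90]):
        f=lambda q:np.concatenate([(fk(q,P)[0]-p)*3,(fk(q,P)[1]-A).ravel()])
        r=least_squares(f,np.clip(np.array(q0)+s,LO+1,HI-1),bounds=(LO,HI))
        e=np.abs(r.fun).max()
        if best is None or e<best[1]-1e-6: best=(r.x,e)
        if e<1e-6: break
    return best
E
python3 - <<'E'
from h import *
np.set_printoptions(precision=4,suppress=True)
f=lambda u,v:(280+u/7-.43,195+v/7-.43)
T=[ray("top",f(*v),.11) for v in ((103,126),(103,203),(665,156),(631,231))];print(np.array(T))
d=T[0]-T[2];th=np.arctan2(-d[0],d[1]);d2=T[1]-T[3];print("len",np.linalg.norm(d),np.linalg.norm(d2),"yaw",np.degrees(th),np.degrees(np.arctan2(-d2[0],d2[1])))
ex=np.array([np.cos(th),np.sin(th),0]);ey=np.array([-np.sin(th),np.cos(th),0])
print("centre",T[0]-.012*ex-.0825*ey,T[2]-.012*ex+.0825*ey, T[1]+.012*ex-.0825*ey)
l=[ray("top",f(*v),.07) for v in ((285,238),(405,365))];dl=l[1]-l[0];print("hinge",l[0],"leg angle from -ey",np.degrees(np.arctan2(-dl@ex,-dl@ey)))
from ik import *
print(P)
c=np.array([.565,.022,.055])
q=D[3]["joint_positions"]
Rx=lambda a:R.from_euler('x',a,degrees=True).as_matrix()
T0=np.array([[0,1,0],[1,0,0],[0,0,-1.]])
for a in (0,-10,-20,-30,-40,-50):
    A=Rx(a)@T0
    # grasp pt in board coordinates (y,z)
    g=np.array([0,.02,.035]); p=c+g-A[:,2]*.172
    q1,e1=ik(p,A,q)
    A2=Rx(90)@A; # final: board x->X,y->Z,z->-Y
    fc=np.array([.5611+.048,-.3076,.087]); g2=Rx(90)@g; p2=fc+g2-A2[:,2]*.172
    q2,e2=ik(p2,A2,[-40,10,120,60,50,0])
    print(a,"pick",q1.round(1),round(e1,5),"place",q2.round(1),round(e2,5),p2)
E
```

```text
[[ 0.5819  0.1043  0.11  ]
 [ 0.5591  0.1043  0.11  ]
 [ 0.5726 -0.0607  0.11  ]
 [ 0.5505 -0.0505  0.11  ]]
len 0.16526338744434427 0.15499739539812385 yaw -3.210903206396394 -3.1874966355316516
centre [0.5653 0.0226 0.11  ] [0.5653 0.0224 0.11  ] [0.5665 0.0212 0.11  ]
hinge [0.5528 0.0512 0.07  ] leg angle from -ey 43.675694560198934
[0.3181 0.     0.5508 0.0414 0.6039 0.078  0.0233]
0 pick [  1.9  22.2 117.6  -0.   40.2   1.9] 0.0 place [-45.8  60.8  77.8  52.4 118.3 -58.4] 0.0 [ 0.6091 -0.5146  0.107 ]
-10 pick [  6.3  22.9 117.1 -14.9  42.1  17.5] 0.0 place [-45.6  57.   79.6  47.5 110.9 -59. ] 0.0 [ 0.6091 -0.512   0.1369]
-20 pick [ 10.4  24.6 116.2 -27.7  46.4  30.9] 0.0 place [-45.1  53.2  81.8  43.  103.3 -59.1] 0.0 [ 0.6091 -0.5042  0.1658]
-30 pick [ 14.2  27.1 115.1 -37.6  52.5  41.4] 0.0 place [-44.2  49.2  84.3  38.6  95.3 -58.5] 0.0 [ 0.6091 -0.4916  0.193 ]
-40 pick [ 17.5  30.3 113.7 -45.3  59.7  49.4] 0.0 place [-42.9  45.3  87.1  34.2  87.2 -57.2] 0.0 [ 0.6091 -0.4744  0.2176]
-50 pick [ 20.3  34.  112.1 -51.1  67.4  55.4] 0.0 place [-41.3  41.6  90.   29.5  79.  -55. ] 0.0 [ 0.6091 -0.4532  0.2388]
```

Measured board: centre about (0.5655, 0.022), yaw −3.2°, leg at 43.7° from its folded position (the stop is 42.4°, so this fits). I'll plan a grasp tilted 30°, which turns into a 60° tilt at placing. IK says both are reachable.

```bash
cat > plan.py <<'E'
from ik import *
from h import read_state
np.set_printoptions(precision=2,suppress=True)
Rx=lambda a:R.from_euler('x',a,degrees=True).as_matrix()
T0=np.array([[0,1,0],[1,0,0],[0,0,-1.]])
c=np.array([.5655,.0222,.055]); B1=Rz(-3.2)   # board frame at pick
g=np.array([0,.03,.044])
TA=Rx(-30)@T0      # tool in board axes (board x,y,z)
def tool(cb,B): 
    A=B@TA; return cb+B@g-A[:,2]*.172, A
def delta(p,A):
    s=read_state();A0=np.array(s["ee_rot"]);
    return (np.array(p)-s["ee_pos"])*1000, R.from_matrix(A@A0.T).as_rotvec(degrees=True)
fc=np.array([.607,-.3072,.087]); B2=Rz(.7)@Ry(-2)@Rx(90)
E
python3 - <<'E'
from plan import *
p,A=tool(c,B1)
for d in (.09,0):
    pp=p-A[:,2]*d; print(d,pp*1000,*delta(pp,A),ik(pp,A,read_state()["joint_positions"]))
p,A=tool(fc,B2)
for dz in (.1,0): print(p*1000,ik(p+[0,0,dz],A,[-44,49,84,38,95,-58]))
E
```

```text
0.09 [574.49 182.95 325.9 ] [101.95 255.72 -75.82] [-0.41 15.42  8.06] (array([ 18.88,  21.25, 111.18, -31.17,  63.54,  40.19]), np.float64(3.963496197911809e-14))
0 [571.98 138.02 247.96] [  99.44  210.79 -153.76] [-0.41 15.42  8.06] (array([ 14.91,  26.97, 113.72, -35.4 ,  55.13,  42.79]), np.float64(4.729550084903167e-14))
[ 605.31 -500.19  202.93] (array([-44.8 ,  41.52,  84.51,  39.17, 101.29, -56.17]), np.float64(1.9984014443252818e-15))
[ 605.31 -500.19  202.93] (array([-44.8 ,  48.66,  84.06,  38.53,  96.08, -60.41]), np.float64(1.0807500727683106e-13))
```

```bash
python3 -m handwheel '[{"translation":[25,50,0],"angular":[0,4,2],"jaw":0},{"translation":[50,100,0],"angular":[-0.1,8,4],"jaw":0},{"translation":[75,150,0],"angular":[-0.2,12,6],"jaw":0},{"translation":[95,200,-20],"angular":[-0.4,15.4,8.1],"jaw":0},{"translation":[102,256,-50],"angular":[-0.4,15.4,8.1],"jaw":0},{"translation":[102,256,-76],"angular":[-0.4,15.4,8.1],"jaw":0},{"translation":[102,256,-76],"angular":[-0.4,15.4,8.1],"jaw":0},{"translation":[102,256,-76],"angular":[-0.4,15.4,8.1],"jaw":0}]'; python3 log.py
python3 - <<'E'
from plan import *
p,A=tool(c,B1)
print(delta(p,A))
from station import *; import cv2
cv2.imwrite("pics/w9.png",snapshot("wrist")[:,:,::-1])
E
```

```text
t: 12.12
ee_pos: [0.5749, 0.1827, 0.3266]
ee_rot: [[0.049, 0.998, -0.028], [0.866, -0.057, -0.498], [-0.498, -0.0, -0.867]]
ft_force: [0.7, 0.2, 1.0]
gripper_width: 0.0914
q [ 18.836   21.2128 111.1329 -31.0442  63.5502  40.0883] p [0.5749 0.1827 0.3266] w 0.0914 t 12.125 F [0.6646 0.1955 0.9924]
[[ 0.0491  0.9984 -0.0284]
 [ 0.8656 -0.0567 -0.4975]
 [-0.4983 -0.0002 -0.867 ]]
(array([ -2.96, -44.69, -78.64]), array([-0.11, -0.  ,  0.05]))
```

View pics/w9.png

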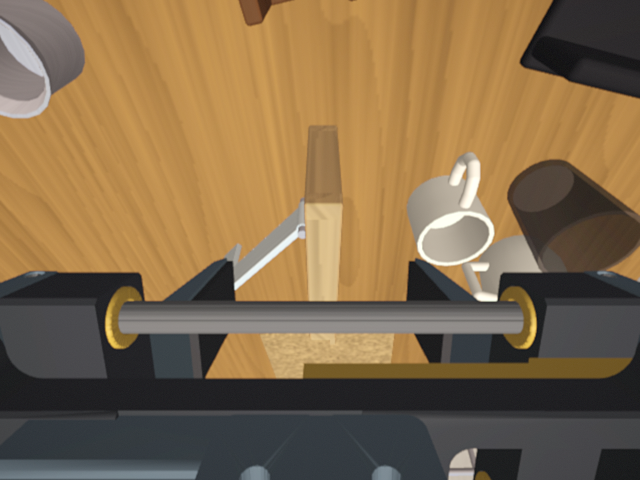

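The board is centred between the fingers (columns 305–342, finger centre 320). The leg goes out to the left below the hinge at (303,215), and the espresso cup is off to the right. I'll part-close the jaws for cup clearance, go in along the tool axis and grip.

```bash
python3 -m handwheel '[{"translation":[-1,-15,-26],"angular":[0,0,0],"jaw":80},{"translation":[-2,-30,-52],"angular":[0,0,0],"jaw":80},{"translation":[-3,-40,-70],"angular":[0,0,0],"jaw":80},{"translation":[-3,-45,-79],"angular":[0,0,0],"jaw":80},{"translation":[-3,-45,-79],"angular":[0,0,0],"jaw":160},{"translation":[-3,-45,-79],"angular":[0,0,0],"jaw":255},{"translation":[-3,-45,-79],"angular":[0,0,0],"jaw":255},{"translation":[-3,-45,-79],"angular":[0,0,0],"jaw":255},{"translation":[-3,-45,-79],"angular":[0,0,0],"jaw":255},{"translation":[-3,-45,-79],"angular":[0,0,0],"jaw":255}]'; python3 log.py
```

```text
t: 13.42
ee_pos: [0.5722, 0.1379, 0.2483]
ee_rot: [[0.05, 0.998, -0.027], [0.866, -0.057, -0.497], [-0.498, 0.001, -0.867]]
ft_force: [-0.5, 4.0, 5.2]
gripper_width: 0.0237
q [ 14.8745  26.9343 113.7174 -35.323   55.0428  42.7774] p [0.5722 0.1379 0.2483] w 0.0237 t 13.425 F [-0.4937  3.9837  5.193 ]
[[ 0.0497  0.9984 -0.027 ]
 [ 0.8656 -0.0566 -0.4975]
 [-0.4982  0.0013 -0.8671]]
```

```bash
python3 -m handwheel '[{"translation":[0,0,15],"angular":[0,0,0],"jaw":255},{"translation":[0,0,40],"angular":[0,0,0],"jaw":255},{"translation":[0,0,75],"angular":[0,0,0],"jaw":255},{"translation":[0,0,110],"angular":[0,0,0],"jaw":255},{"translation":[0,0,145],"angular":[0,0,0],"jaw":255},{"translation":[0,0,150],"angular":[0,0,0],"jaw":255}]'; python3 log.py
python3 - <<'E'
from plan import *
from station import *; import cv2
cv2.imwrite("pics/s10.png",snapshot("scene")[:,:,::-1])
p,A=tool(fc,B2)
d,w=delta(p+[0,0,.12],A);print(d,w)
s=read_state();q=s["joint_positions"];A0=np.array(s["ee_rot"]);p0=np.array(s["ee_pos"])
for k in np.linspace(0,1,9):
    x,e=ik(p0+d/1000*k,R.from_rotvec(w*k,degrees=True).as_matrix()@A0,q);q=x;print(k,x,e<1e-6)
E
```

```text
t: 14.18
ee_pos: [0.5724, 0.1379, 0.4009]
ee_rot: [[0.052, 0.998, -0.024], [0.866, -0.057, -0.496], [-0.497, 0.005, -0.868]]
ft_force: [-0.1, -0.3, -3.9]
gripper_width: 0.0239
q [ 14.8727  13.9219 111.55   -30.8151  67.6036  33.4783] p [0.5724 0.1379 0.4009] w 0.0239 t 14.175 F [-0.0796 -0.3317 -3.9079]
[[ 0.0515  0.9984 -0.0239]
 [ 0.8663 -0.0566 -0.4964]
 [-0.4969  0.0049 -0.8678]]
[  33.17 -638.02  -76.87] [89.79 -3.42  4.83]
0.0 [ 14.87  13.99 111.6  -30.82  67.58  33.5 ] True
0.125 [  5.88  12.7  113.66 -21.74  58.38  20.82] True
0.25 [ -3.45  12.95 114.11  -9.22  53.11   4.17] True
0.375 [-12.59  14.81 112.86   4.77  53.08 -14.02] True
0.5 [-21.06  18.11 109.95  16.85  58.12 -29.92] True
0.625 [-28.55  22.57 105.52  25.48  66.77 -41.56] True
0.75 [-34.95  27.87  99.7   31.27  77.59 -49.17] True
0.875 [-40.33  33.8   92.63  35.5   89.64 -53.55] True
1.0 [-44.8   40.2   84.39  39.36 102.4  -55.24] True
```

View pics/s10.png

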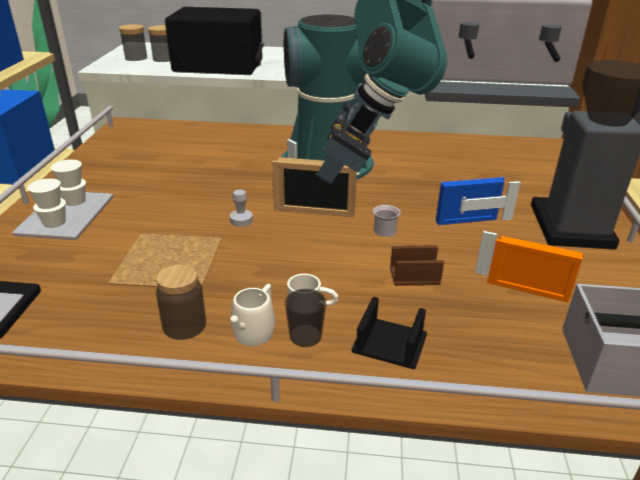

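The board is held level, with the leg still out at (293,150), and it clears everything. Now I'll do the quarter turn on the way to above the mat, in gentle steps.

```bash
python3 -m handwheel '[{"translation":[1,-26,5],"angular":[3.6,-0.1,0.2],"jaw":255},{"translation":[3,-64,10],"angular":[9,-0.3,0.5],"jaw":255},{"translation":[6,-108,15],"angular":[15.3,-0.6,0.8],"jaw":255},{"translation":[8,-153,20],"angular":[21.6,-0.8,1.2],"jaw":255},{"translation":[10,-198,20],"angular":[27.8,-1.1,1.5],"jaw":255},{"translation":[13,-242,20],"angular":[34.1,-1.3,1.8],"jaw":255},{"translation":[15,-287,20],"angular":[40.4,-1.5,2.2],"jaw":255},{"translation":[17,-332,20],"angular":[46.7,-1.8,2.5],"jaw":255},{"translation":[19,-364,20],"angular":[51.2,-1.9,2.8],"jaw":255},{"translation":[20,-383,20],"angular":[53.9,-2,2.9],"jaw":255}]'; python3 log.py
python3 - <<'E'
from plan import *
p,A=tool(fc,B2)
print(delta(p+[0,0,.12],A))
E
```

```text
t: 15.48
ee_pos: [0.5916, -0.2468, 0.4177]
ee_rot: [[0.006, 1.0, 0.009], [0.912, -0.01, 0.411], [0.411, 0.006, -0.912]]
ft_force: [-0.4, -0.0, -3.6]
gripper_width: 0.0238
q [-27.3046  17.2136 104.8264  23.021   70.6841 -36.9764] p [ 0.5916 -0.2468  0.4177] w 0.0238 t 15.475 F [-0.3888 -0.0282 -3.6484]
[[ 0.0064  0.9999  0.009 ]
 [ 0.9117 -0.0095  0.4107]
 [ 0.4107  0.0056 -0.9117]]
(array([  13.72, -253.39,  -94.75]), array([35.75, -1.58,  1.93]))
```

```bash
python3 -m handwheel '[{"translation":[1,-25,-5],"angular":[3.6,-0.2,0.2],"jaw":255},{"translation":[3,-63,-15],"angular":[8.9,-0.4,0.5],"jaw":255},{"translation":[6,-105,-30],"angular":[15,-0.7,0.8],"jaw":255},{"translation":[8,-150,-50],"angular":[21.2,-0.9,1.2],"jaw":255},{"translation":[10,-195,-70],"angular":[27.5,-1.2,1.5],"jaw":255},{"translation":[12,-230,-85],"angular":[32.5,-1.4,1.8],"jaw":255},{"translation":[14,-253,-95],"angular":[35.8,-1.6,1.9],"jaw":255},{"translation":[14,-253,-95],"angular":[35.8,-1.6,1.9],"jaw":255}]'; python3 log.py
python3 - <<'E'
from plan import *
p,A=tool(fc,B2)
print(delta(p+[0,0,.12],A))
from station import *; import cv2
cv2.imwrite("pics/s11.png",snapshot("scene")[:,:,::-1])
cv2.imwrite("pics/t11.png",snapshot("top")[:,:,::-1])
E
```

```text
t: 16.48
ee_pos: [0.6047, -0.5008, 0.319]
ee_rot: [[-0.032, 0.999, 0.007], [0.497, 0.01, 0.868], [0.867, 0.031, -0.497]]
ft_force: [-0.6, -0.7, -3.5]
gripper_width: 0.0238
q [-44.8629  40.4707  84.4143  39.3963 102.3313 -55.2071] p [ 0.6047 -0.5008  0.319 ] w 0.0238 t 16.475 F [-0.584  -0.6868 -3.4841]
[[-0.0322  0.9995  0.0072]
 [ 0.4971  0.0098  0.8676]
 [ 0.8671  0.0315 -0.4971]]
(array([0.58, 0.58, 3.92]), array([-0.17, -0.2 ,  0.13]))
```

View pics/s11.png

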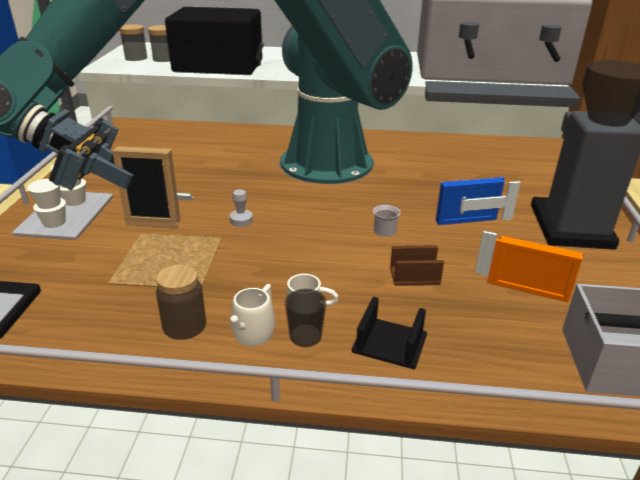

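View pics/t11.png

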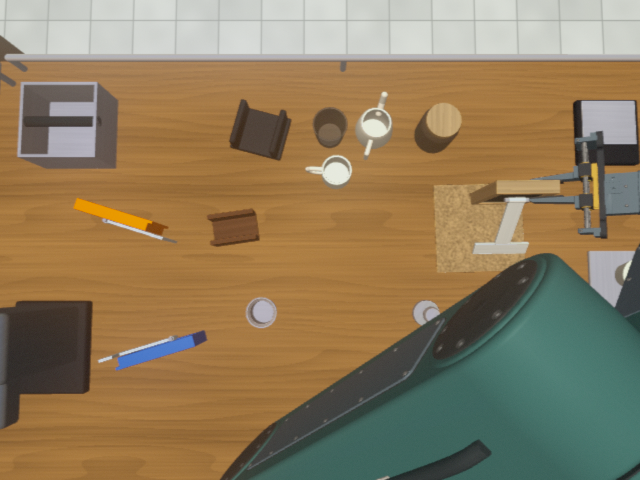

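The board is upright over the mat in the scene view (118–178, 148–228), slate forward. The top view shows the leg on the robot's side, crossbar at (500,248). I'll check for grip slip by projecting the expected model corners.

```bash
python3 - <<'E'
from plan import *
from h import *
import cv2
s=read_state();A=np.array(s["ee_rot"]);B=A@TA.T;cb=np.array(s["ee_pos"])+A[:,2]*.172-B@g
print("centre",cb,"y",B[:,1])
for n,x0,y0,w,h in (("scene",90,130,120,110),("top",420,165,160,100)):
    im=cv2.imread(f"pics/{'s11' if n=='scene' else 't11'}.png");k=6 if n=="scene" else 5
    big=cv2.resize(im[y0:y0+h,x0:x0+w],None,fx=k,fy=k,interpolation=cv2.INTER_CUBIC)
    pr=lambda v:tuple(int(round(t)) for t in ((proj(n,cb+B@np.array(v))-[x0,y0]+.5)*k))
    F=[pr((.012,a,b)) for a,b in ((.0825,.055),(.0825,-.055),(-.0825,-.055),(-.0825,.055))]
    for i in range(4): cv2.line(big,F[i],F[(i+1)%4],(0,255,0),1)
    G=[pr((-.012,a,b)) for a,b in ((.0825,.055),(.0825,-.055))]; cv2.line(big,G[0],G[1],(0,255,255),1)
    cv2.line(big,pr((-.101,-.066,.053)),pr((-.101,-.066,-.053)),(0,0,255),1)
    cv2.imwrite(f"pics/{n}11o.png",big)
E
```

```text
centre [ 0.61 -0.31  0.21] y [-0.03 -0.    1.  ]
```

View pics/scene11o.png

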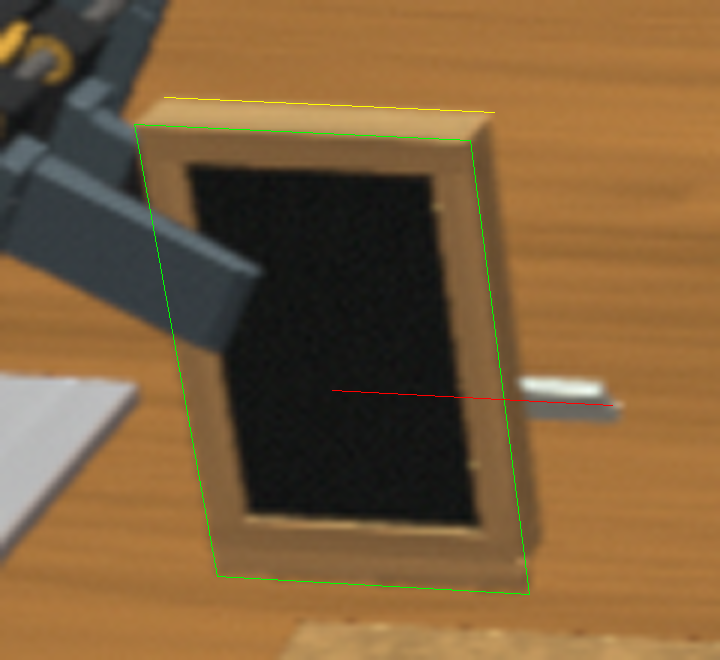

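View pics/top11o.png

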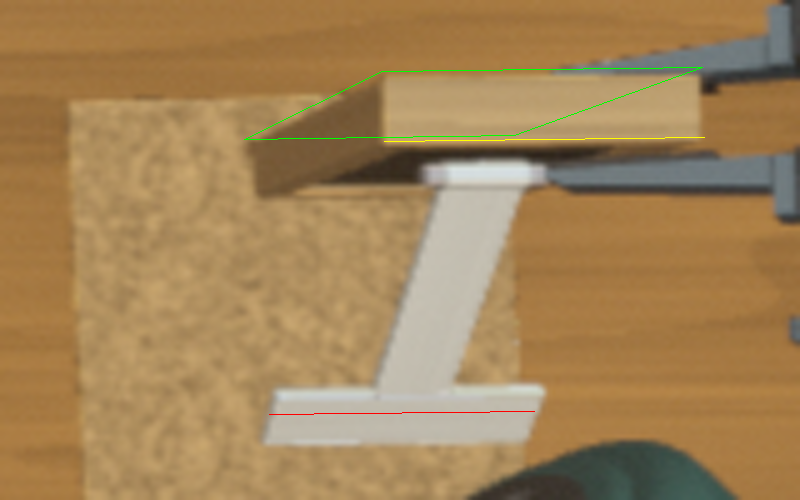

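The model matches the picture within 1–2 mm and the leg line agrees, so the grip hasn't slipped. Lowering now.

```bash
python3 -m handwheel '[{"translation":[0,0,-20],"angular":[0,0,0],"jaw":255},{"translation":[1,1,-45],"angular":[0,0,0],"jaw":255},{"translation":[1,1,-70],"angular":[0,0,0],"jaw":255},{"translation":[1,1,-90],"angular":[0,0,0],"jaw":255},{"translation":[1,1,-103],"angular":[0,0,0],"jaw":255},{"translation":[1,1,-108],"angular":[0,0,0],"jaw":255},{"translation":[1,1,-110],"angular":[0,0,0],"jaw":255},{"translation":[1,1,-111],"angular":[0,0,0],"jaw":255}]'; python3 log.py
python3 - <<'E'
from plan import *
p,A=tool(fc,B2)
print(delta(p,A))
E
```

```text
t: 17.58
ee_pos: [0.6065, -0.4985, 0.2108]
ee_rot: [[-0.035, 0.999, 0.007], [0.499, 0.011, 0.866], [0.866, 0.034, -0.499]]
ft_force: [-0.2, 0.5, -3.4]
gripper_width: 0.024
q [-44.6633  48.0476  84.1941  38.6932  96.4015 -59.952 ] p [ 0.6065 -0.4985  0.2108] w 0.024 t 17.575 F [-0.1951  0.4969 -3.3794]
[[-0.0349  0.9994  0.0071]
 [ 0.4992  0.0113  0.8664]
 [ 0.8658  0.0338 -0.4993]]
(array([-1.16, -1.66, -7.84]), array([-0.03, -0.06,  0.05]))
```

```bash
python3 -m handwheel '[{"translation":[-1,-1.5,-2],"angular":[0,0,0],"jaw":255},{"translation":[-1,-1.5,-4],"angular":[0,0,0],"jaw":255},{"translation":[-1,-1.5,-5.5],"angular":[0,0,0],"jaw":255},{"translation":[-1,-1.5,-6.5],"angular":[0,0,0],"jaw":255},{"translation":[-1,-1.5,-7],"angular":[0,0,0],"jaw":255}]'; python3 log.py
```

```text
t: 18.2
ee_pos: [0.6054, -0.5, 0.2037]
ee_rot: [[-0.035, 0.999, 0.007], [0.499, 0.011, 0.866], [0.866, 0.034, -0.499]]
ft_force: [1.0, -0.3, -3.7]
gripper_width: 0.024
q [-44.7866  48.6022  84.0685  38.5736  96.1287 -60.2873] p [ 0.6054 -0.5     0.2037] w 0.024 t 18.2 F [ 0.9557 -0.2934 -3.7248]
[[-0.0348  0.9994  0.0071]
 [ 0.4991  0.0113  0.8665]
 [ 0.8658  0.0337 -0.4992]]
```

```bash
python3 -m handwheel '[{"translation":[0,0,-0.5],"angular":[0,0,0],"jaw":255},{"translation":[0,0,-1],"angular":[0,0,0],"jaw":255},{"translation":[0,0,-1],"angular":[0,0,0],"jaw":255}]'; python3 log.py|head -1; python3 -m handwheel '[{"translation":[0,0,-0.5],"angular":[0,0,0],"jaw":255},{"translation":[0,0,-1],"angular":[0,0,0],"jaw":255},{"translation":[0,0,-1],"angular":[0,0,0],"jaw":255}]'; python3 log.py|head -1
```

```text
t: 18.58
ee_pos: [0.6055, -0.5, 0.2026]
ee_rot: [[-0.035, 0.999, 0.007], [0.499, 0.011, 0.866], [0.866, 0.034, -0.499]]
ft_force: [-0.0, -0.2, -3.9]
gripper_width: 0.0239
q [-44.7852  48.6803  84.0526  38.5696  96.0792 -60.3297] p [ 0.6055 -0.5     0.2026] w 0.0239 t 18.575 F [-0.0056 -0.16   -3.9455]
t: 18.95
ee_pos: [0.6055, -0.5002, 0.2023]
ee_rot: [[-0.035, 0.999, 0.007], [0.499, 0.011, 0.867], [0.866, 0.034, -0.499]]
ft_force: [-2.8, -0.8, 6.9]
gripper_width: 0.0241
q [-44.7942  48.7251  84.0225  38.578   96.0981 -60.3628] p [ 0.6055 -0.5002  0.2023] w 0.0241 t 18.95 F [-2.7882 -0.8114  6.886 ]
```

The board is in contact with the mat at about 10 N. I'll ease off and open gently, then look before pulling back.

```bash
python3 -m handwheel '[{"translation":[0,0,0.3],"angular":[0,0,0],"jaw":255},{"translation":[0,0,0.3],"angular":[0,0,0],"jaw":170},{"translation":[0,0,0.3],"angular":[0,0,0],"jaw":140},{"translation":[0,0,0.3],"angular":[0,0,0],"jaw":100},{"translation":[0,0,0.3],"angular":[0,0,0],"jaw":60},{"translation":[0,0,0.3],"angular":[0,0,0],"jaw":60}]'; python3 log.py
python3 - <<'E'
from station import *; import cv2
cv2.imwrite("pics/s12.png",cv2.resize(snapshot("scene")[140:310,60:260,::-1],None,fx=3.5,fy=3.5,interpolation=cv2.INTER_CUBIC))
E
```

```text
t: 19.7
ee_pos: [0.6055, -0.5002, 0.2026]
ee_rot: [[-0.035, 0.999, 0.007], [0.499, 0.011, 0.867], [0.866, 0.034, -0.499]]
ft_force: [-0.5, 0.4, -0.5]
gripper_width: 0.0676
q [-44.7935  48.7035  84.0244  38.583   96.1095 -60.3539] p [ 0.6055 -0.5002  0.2026] w 0.0676 t 19.7 F [-0.5025  0.4067 -0.5205]
[[-0.0353  0.9993  0.0072]
 [ 0.4987  0.0114  0.8667]
 [ 0.8661  0.0342 -0.4988]]
```

View pics/s12.png

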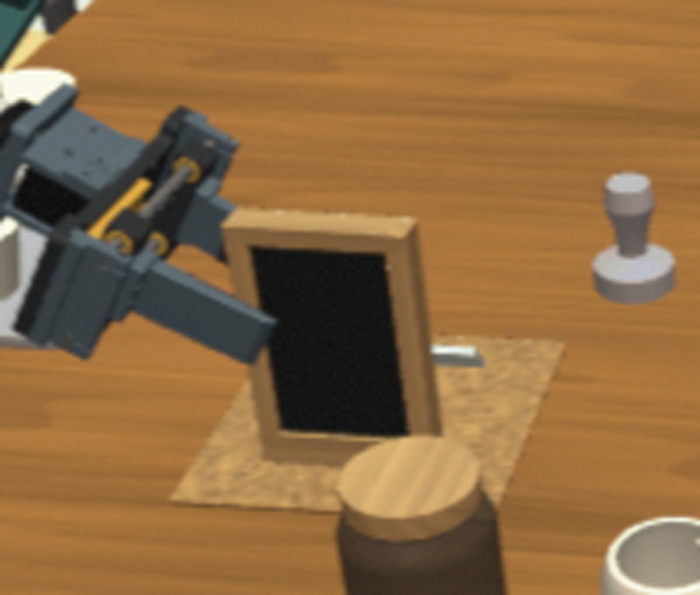

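The board stands by itself on the mat with the jaws open around it. Pulling back along the tool axis.

```bash
python3 -m handwheel '[{"translation":[0,-13,7.5],"angular":[0,0,0],"jaw":60},{"translation":[0,-30,17],"angular":[0,0,0],"jaw":60},{"translation":[-1,-52,30],"angular":[0,0,0],"jaw":60},{"translation":[-1,-78,45],"angular":[0,0,0],"jaw":60},{"translation":[-1,-87,80],"angular":[0,0,0],"jaw":60},{"translation":[-1,-87,120],"angular":[0,0,0],"jaw":60},{"translation":[-1,-87,180],"angular":[0,0,0],"jaw":60},{"translation":[-1,-87,180],"angular":[0,0,0],"jaw":60}]'; python3 log.py
python3 - <<'E'
from h import *
from plan import fc,B2
import cv2
from station import *
S=snapshot("scene")[:,:,::-1];T=snapshot("top")[:,:,::-1]
for n,im,x0,y0,w,h,k in (("scene",S,90,140,140,150,4),("top",T,420,165,160,120,5)):
    big=cv2.resize(im[y0:y0+h,x0:x0+w],None,fx=k,fy=k,interpolation=cv2.INTER_CUBIC)
    pr=lambda v:tuple(int(round(t)) for t in ((proj(n,fc+B2@np.array(v))-[x0,y0]+.5)*k))
    F=[pr((.012,a,b)) for a,b in ((.0825,.055),(.0825,-.055),(-.0825,-.055),(-.0825,.055))]
    for i in range(4): cv2.line(big,F[i],F[(i+1)%4],(0,255,0),1)
    cv2.line(big,pr((-.101,-.066,.053)),pr((-.101,-.066,-.053)),(0,0,255),1)
    cv2.imwrite(f"pics/{n}13o.png",big)
cv2.imwrite("pics/t13.png",T);cv2.imwrite("pics/s13.png",S)
E
```

```text
t: 20.75
ee_pos: [0.6047, -0.5892, 0.39]
ee_rot: [[-0.04, 0.999, 0.011], [0.504, 0.011, 0.863], [0.863, 0.04, -0.504]]
ft_force: [0.2, -0.0, 0.1]
gripper_width: 0.0699
q [-48.8867  41.6638  74.1565  38.1026 111.084  -52.6295] p [ 0.6047 -0.5892  0.39  ] w 0.0699 t 20.75 F [ 0.1568 -0.0024  0.1089]
[[-0.0403  0.9991  0.0106]
 [ 0.5042  0.0112  0.8635]
 [ 0.8626  0.0401 -0.5042]]
```

View pics/scene13o.png

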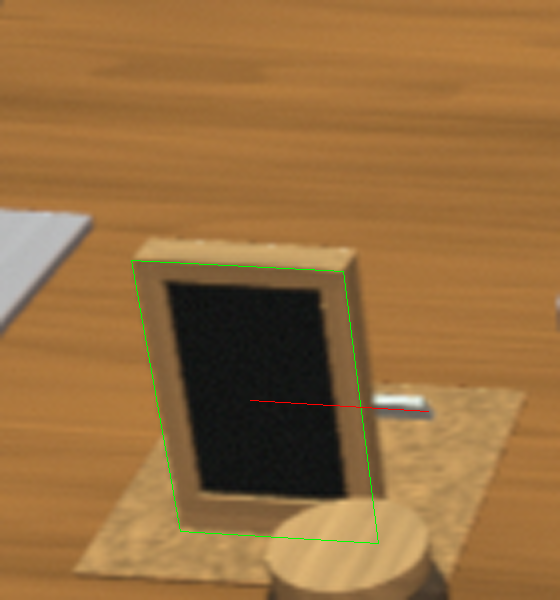

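View pics/top13o.png

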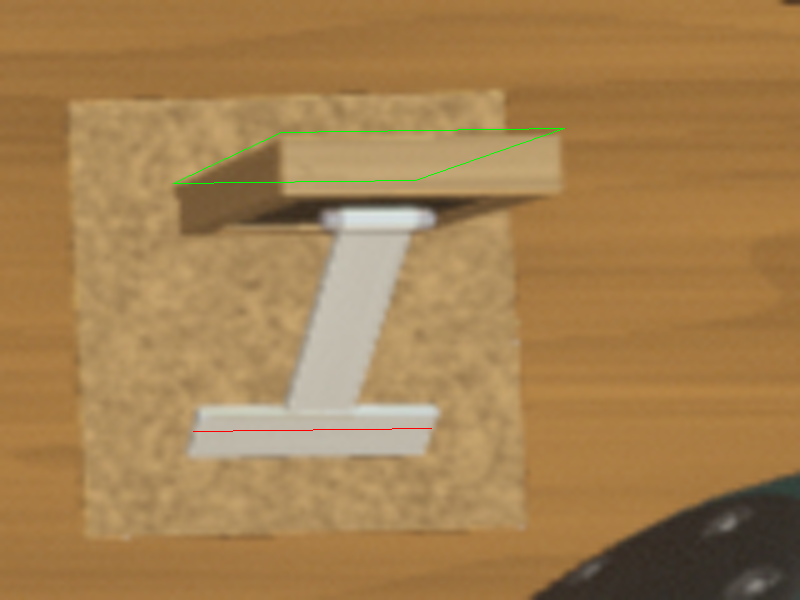

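View pics/t13.png

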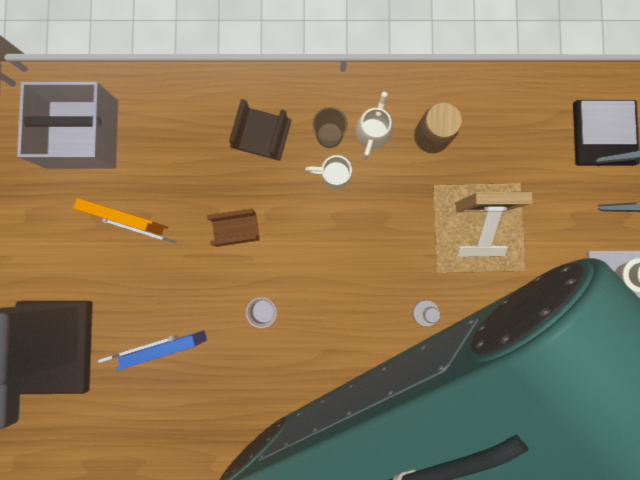

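The standing board agrees with the target outline within about 2 mm in both views: crossbar on the robot's side, face forward, square to the mat. The bystanders are where they were. Handing in.

```bash
python3 -m handwheel '[{"translation":[0,0,0],"angular":[0,0,0],"jaw":60},{"translation":[0,0,0],"angular":[0,0,0],"jaw":60},{"translation":[0,0,0],"angular":[0,0,0],"jaw":60}]' >/dev/null; python3 log.py | head -1; python3 -c "from station import *; print(workorder.sign_off())"
```

```text
q [-48.8776  41.9625  74.4128  38.058  110.9762 -52.6819] p [ 0.6041 -0.5883  0.3833] w 0.0696 t 21.225 F [-0.1394  0.9368 -0.712 ]
the job is handed in; nothing more can be done
None
```

I took the board out of the rack, set it down on the bare counter and pushed its leg out to the stop. I then gripped it again at a tilt, gave it a quarter turn and stood it on the cork mat. I signed off at about 21 s of the 72 s; sign-off gives no verdict.

- **Standing pose:** In the last scene and top pictures the board is upright. Its face looks away from the robot, the leg is on the robot's side, and it agrees with the planned outline in the middle of the mat to about 2 mm.
- **Leg:** I measured about 43.7° just after the push, against 42.4° at the stop. It still matched the fully-out position after placing.
- **Set-down:** Wrist force rose by about 10 N on contact, against the 60 N limit. The gripper was clear of the board afterwards.
- **Bystanders:** By eye, none had moved in the last top picture.

No check failed. The leg reading is 1.3° above the stop, which I took as measurement error.

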